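Snap the cap onto a heel riser's bare stud and keep it pressed

TASK

Pick up the larger loose black snap cap from the worktop and press it onto the bare stud of the heel riser on the clip board (the riser's other stud already has its cap) until it clicks and sits fully home on the stud's collar. Keep pressing it firmly down after the click: the program finishes while the gripper is still pushing the cap down, without letting go. Leave the other things on the worktop where they are.

Things in the scene. Friction and masses are not known exactly. Their poses are not given: they have to be found in the camera images.
- cap: larger loose snap cap, black plastic: 34 mm diameter, 26 mm tall, about 30 g, flat closed top, standing open side down on the worktop. Origin at the centre of its open lower rim, z towards the closed top. Inside: a lip of 19 mm bore in the lowest 3 mm, above it a 25 mm bore, 22 mm deep from the rim. Round, any grasp yaw serves; 30 N of grip holds it while pressing
- stud: bare steel stud, upright on the heel riser, fixed: post 15 mm in diameter, 23 mm tall, its last 6 mm tapering to 6 mm, with four sprung balls sticking out to 24 mm across and a flat collar 38 mm across, 3 mm high at its foot. Origin at the post's foot on the riser's top, 20 mm above the worktop, z up. Either of the riser's two studs may be the bare one
- stud_seat (a point): centre of the collar's flat top, 23 mm above the worktop, where the cap's rim rests when home. Pressing straight down: rim passes the post's tip 20 mm above this point, lip meets the balls at 15 mm, resistance climbs to roughly 8 to 15 N and drops away (the click) with the rim about 10 mm above; the balls then draw the cap down to the rigid collar. Left alone it stays on, bearing only its weight
- collar: the stud's steel collar, 38 mm across, 3 mm high, fixed; takes the cap's push. Origin at the centre of its underside
- capped_stud: the riser's other stud, already closed with a fixed black cap 34 mm across, top 49 mm above the worktop; origin at its foot, 20 mm above the worktop
- board: plywood clip board 150 (x) x 220 (y) x 8 mm, fixed, with a steel spring clip (up to 36 mm above the worktop) along its +x side pinning a grey plastic heel riser 45 x 175 mm, top 20 mm above the worktop. Origin at the centre of its underside. The studs stand at its x = -15 mm, y = +45 and -45 mm, 90 mm apart
- small_cap: a smaller closed black plastic cap, 22 mm diameter, 16 mm tall, standing on the worktop; too small for the stud; origin at the centre of its underside. Bystander
- buckle: red plastic ratchet buckle, 62 x 26 x 16 mm, lying flat; origin at the centre of its underside. Bystander
- setter: brass grommet setter standing on end, 32 mm diameter at the foot, 105 mm tall; origin at the centre of its foot. Bystander
- brush: stiff bristle brush with ash handle lying bristles down, about 220 x 45 x 34 mm, long side along its x; origin on the worktop at the middle. Bystander
- scraper: chunky green plastic ice scraper lying flat, about 190 x 110 x 26 mm; origin on its underside near the blade. Bystander
- rivet_jar: small glass jar with metal lid, 54 mm diameter, 60 mm tall; origin at the centre of its underside. Bystander
- driver: screwdriver lying on the worktop along its own x. Bystander
Things that resemble listed ones, but are neither listed nor needed, are in the scene too. Leave any red or yellow look-alike of the cap alone.

How it is judged:
By the outcome, as a careful person would: the job done as asked, in the order asked, and still so for the second after the job is handed in, while the arm keeps its last pose, push and grip.
It also fails if it takes over 34 s, if anything falls off the work surface, if the arm or the gripper's body presses on something with over 40 N, if the wrist force passes 120 N, or if a joint passes its speed limit or range.

ROBOT

A 6-joint arm with a two-finger parallel gripper is mounted at the origin on the work surface. World frame = base frame: x ahead of the robot, y to its left, z up, the work surface at z = 0. Lengths are in m, angles in rad, forces in N, time in s.
With the tool pointing down it reaches from about 0.35 to 0.775 m from the base axis. Payload 7.3 kg.
Tool frame: the origin (TCP) lies at the very end of the fingers, on their centre line; the grasp point (between the pads) lies 19 mm behind it (bot.grip_point_offset is the z of the grasp point in the tool frame, in m); z points along the fingers, y is the line along which they close (so a half turn about z gives the same grasp; the last joint's range is limited). The gripper opens to 92 mm and grips with 3 to 60 N. Pads are 19 mm wide; open, the fingers measure 130 mm over their backs; the gripper's body (75 mm by 190 mm) begins 47 mm behind the grasp point.
Start: joints at [-1.339, 0.342, 1.524, -0, 1.275, -0.146], TCP at [0.194, -0.488, 0.194] pointing down, gripper open.
Joint ranges: [-2.53, 2.53], [-0.77, 2.02], [0.04, 2.7], [-1, 4.14], [0.28, 2.66], [-3.11, 3.11]. Speed limits (rad/s): [2.57, 2.57, 3.14, 3.14, 3.14, 3.14].

INTERFACE

Orientations are given as [roll, pitch, yaw] about the fixed x, y, z axes, in that order (R = Rz(yaw) Ry(pitch) Rx(roll)).
In Python, from plant import telemetry, cams, workorder, spot_in, bot gives the robot as it stands.
- The arm moves only by the tool play_rows, never from a script. Its argument "series" is a list that holds one entry, the list of rows, each a list of 7 numbers: the shift along the world's x, y, z normalised to -1 to 1, where 1 is 0.3 m, then the turn, a rotation vector about the world's x, y, z normalised to -1 to 1, where 1 is pi rad, then the closure, from -1 (fully open) to 1 (shut). A call has 1 to 5 rows; each row shifts and turns the commanded pose from where the row before left it; what a row does not reach is not made up. A row lasts 1/8 s, in which the tool goes at most 62.5 mm and 10.7 degrees, less where a joint would pass 70% of its speed; a pose out of reach is approached as far as the arm can. A call with a number of a shift or a turn outside -1 to 1 is refused whole. A call with a gripper value outside its range is refused whole. The fingers move at their own pace and stop on an object; the grip force is fixed at half the most. Time passes only in rows, so rows that do not move let the fingers close. It gives the time, the measured TCP pose, the force, the opening and the grip force at its end, in the units of the state.
- telemetry.state(): the state, without advancing time (a new reading comes with each control period).
- cams.grab_frame(name): name is "scene" or "top"; returns the picture (400x640x3 uint8, red, green, blue); there is no depth.
- cams.get_calibration(name): a dict with "K" (3x3 intrinsics, pixels), "rvec" (rotation vector, rad) and "tvec" (3), from world to camera coordinates, as OpenCV has them. Camera axes: x right, y down, z forward; pixel columns grow to the right and rows downward; lengths in m; the calibration is good to about 2 mm. A picture is of the moment at which its call begins. get_calibration takes no time and is no camera call.
- workorder.job_done(): hands the job in; it is judged then, once.
Trained networks look in the newest picture that a camera, given by its name, has taken for a name from the list of things; names that differ only in an ending like _2 or _b are one class to them, and where a whole thing is asked for, a point or a joint stands for the part that bears it (a point fixed in the world has none). Each returns a list of dicts, best first, with "p" (0 to 1); they miss things now and then, are a little off and sometimes report something else, mostly with a low value. They report only what shows in the picture. A call takes as long as a camera call. They do not tell look-alikes from the thing itself.
- spot_in(camera, target): "rect" ([left, top, width, height] as shares, 0 to 1, of the picture: columns of its width, rows of its height, round what is visible of it).
The state is a dict: "clock": time; "joint_pos": joint angles; "qd": joint speeds; "effort": joint torques, N m; "ee_pos": TCP position; "tool_rot": TCP orientation; "contact_force": force on the tool from outside, world axes, zero at the start; "ft_torque": the same for the moment, N m; "opening": finger opening in m; "grasp_force": force on a finger pad.
Only numpy, scipy, OpenCV 4.12 (cv2) and the standard library are available. Lean on these libraries where they do the work, as an engineer would, in place of code of your own. Each camera call takes 0.05 s, during which the arm holds its last target. There are 200 camera calls.

## Working session

There is one attempt and no reset: what is moved stays moved. The work goes in short steps, Python scripts to look and compute and a tool call to move; the robot and the scene stay as the last step left them, time stands still between calls to the robot, and variables do not carry over. Pictures are saved under pics/ and viewed, at most 10 in all, crops included, and the job is handed in when it is done.

Besides the shell and the picture viewer there is one more tool, called as name(argument=value, ...) on one line, values as JSON. play_rows: Moves the arm, as the interface text tells. Its arguments: {"type":"object","properties":{"series":{"type":"array"}},"required":["series"]}

```bash
mkdir -p pics; ls; cat > h.py <<'E'
import numpy as np, cv2
from plant import telemetry, cams, workorder, spot_in, bot
def cal(n):
    c=cams.get_calibration(n); return np.array(c["K"],float),np.array(c["rvec"],float).reshape(3),np.array(c["tvec"],float).reshape(3)
def proj(n,P):
    K,r,t=cal(n); return cv2.projectPoints(np.atleast_2d(np.array(P,float)),r,t,K,None)[0].reshape(-1,2)
def back(n,uv,z):
    K,r,t=cal(n); R=cv2.Rodrigues(r)[0]; C=-R.T@t
    d=R.T@np.linalg.inv(K)@np.array([uv[0],uv[1],1.]); return C+d*(z-C[2])/d[2]
def save(n,f):
    im=cams.grab_frame(n); cv2.imwrite("pics/"+f,im[...,::-1]); return im
E
python3 - <<'E'
from h import *
for n in("scene","top"):
    save(n,n+"1.png"); K,r,t=cal(n); R=cv2.Rodrigues(r)[0]; print(n,"C",(-R.T@t).round(3),K[0,0])
    for k in("cap","stud","capped_stud","small_cap","board"):
        for d in spot_in(n,k)[:4]:
            l,tp,w,h=np.array(d["rect"])*[640,400,640,400]; print(k,round(d["p"],2),np.round([l,tp,w,h],1),back(n,(l+w/2,tp+h/2),0.02).round(3))
print(telemetry.state()["clock"],bot.grip_point_offset)
E
```

```text
pics
scene C [ 0.98  -0.932  0.951] 450.4672748396258
cap 0.71 [244.6 219.2  10.6  13. ] [ 0.373 -0.19   0.02 ]
cap 0.61 [238.  247.3  12.5  16. ] [ 0.422 -0.293  0.02 ]
cap 0.54 [270.9 209.4  10.9  12.8] [ 0.421 -0.12   0.02 ]
cap 0.49 [289.6 235.5  10.4  14.4] [ 0.524 -0.192  0.02 ]
capped_stud 0.48 [350.7 173.1  16.5  16.6] [0.581 0.137 0.02 ]
small_cap 0.53 [324.4 257.4   7.   10.4] [ 0.639 -0.217  0.02 ]
small_cap 0.34 [343.4 195.2  10.4   8.8] [0.586 0.041 0.02 ]
board 0.66 [325.2 172.7  64.8  55.1] [0.613 0.05  0.02 ]
top C [ 0.355 -0.004  1.339] 442.77415699446146
cap 0.58 [403.7 233.6   9.8  11.5] [ 0.412 -0.281  0.02 ]
cap 0.55 [348.5 232.7  11.   11.2] [ 0.415 -0.118  0.02 ]
cap 0.44 [366.7 249.8  15.    9.4] [ 0.367 -0.177  0.02 ]
stud 0.62 [292.  172.7  17.9  12.5] [0.595 0.04  0.02 ]
capped_stud 0.41 [264.7 178.2  12.2  13.5] [0.576 0.131 0.02 ]
small_cap 0.5 [380.5 161.8   3.8   9.6] [ 0.633 -0.207  0.02 ]
small_cap 0.37 [266.8 175.3  11.5  14.3] [0.584 0.126 0.02 ]
board 0.98 [249.6 148.1  75.5  56.1] [0.603 0.081 0.02 ]
0.6 -0.0188
```

View pics/top1.png

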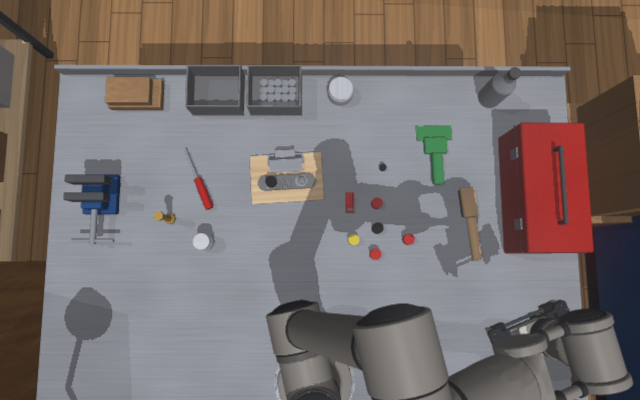

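View pics/scene1.png

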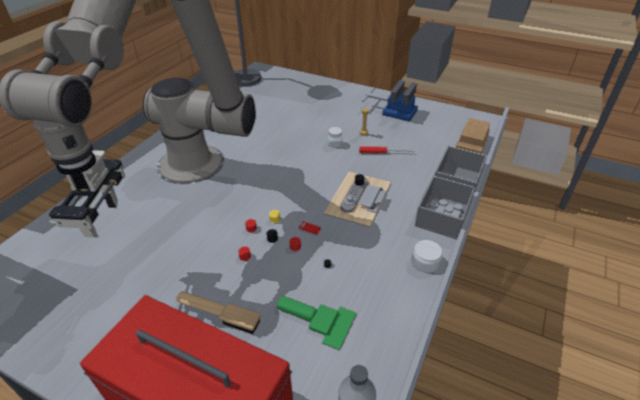

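The top picture shows the larger black cap at about (377,228) amid red and yellow look-alikes. The small black cap is at (382,167), the capped stud at (271,182) and the bare stud at about (301,181). The scene view agrees, with the cap at (272,236) and the bare stud at about (348,203). Next I'll refine these with sub-pixel centroids.

```bash
cat > m.py <<'E'
from h import *
def cent(im,c,r,mode="dark"):
    x0,y0=int(c[0])-r,int(c[1])-r; p=im[y0:y0+2*r+1,x0:x0+2*r+1].astype(float)
    g=p.max(2); bg=np.median(g[[0,-1]]); w=np.clip(bg-g,0,None); w[w<0.35*bg]=0
    n,l,s,cc=cv2.connectedComponentsWithStats((w>0).astype(np.uint8)); k=l[r,r] or 1+np.argmax(s[1:,4]); w=w*(l==k)
    yy,xx=np.mgrid[y0:y0+2*r+1,x0:x0+2*r+1]; return np.array([(w*xx).sum(),(w*yy).sum()])/w.sum(), s[k]
E
python3 - <<'E'
from m import *
im={n:cv2.imread(f"pics/{n}1.png")[...,::-1] for n in("top","scene")}
for nm,c,z in(("cap",{"top":(377,228),"scene":(272,236)},.013),("small",{"top":(382,167),"scene":(327,264)},.008),("capped",{"top":(271,182),"scene":(360,180)},.036)):
    for n in c:
        uv,s=cent(im[n],c[n],10); print(nm,n,uv.round(2),s,back(n,uv,z).round(4))
a=cv2.resize(im["top"][140:265,245:425],None,fx=4.4,fy=4.4,interpolation=cv2.INTER_CUBIC)
b=cv2.resize(im["scene"][165:228,318:398],None,fx=9,fy=9,interpolation=cv2.INTER_CUBIC)
cv2.imwrite("pics/a.png",a[...,::-1]);cv2.imwrite("pics/b.png",b[...,::-1])
E
```

```text
cap top [377.08 227.4 ] [  5   4  11  12 107] [ 0.448  -0.1885  0.013 ]
cap scene [272.02 235.9 ] [  4   3  13  15 145] [ 0.4484 -0.1918  0.013 ]
small top [382.13 166.78] [ 7  6  7  8 47] [ 0.6345 -0.2081  0.008 ]
small scene [327.35 263.47] [ 7  5  9  9 61] [ 0.6343 -0.211   0.008 ]
capped top [271.23 181.66] [  0   1  21  18 314] [0.5834 0.1283 0.036 ]
capped scene [359.89 180.63] [  4   4  14  17 138] [0.5889 0.1235 0.036 ]
```

View pics/a.png

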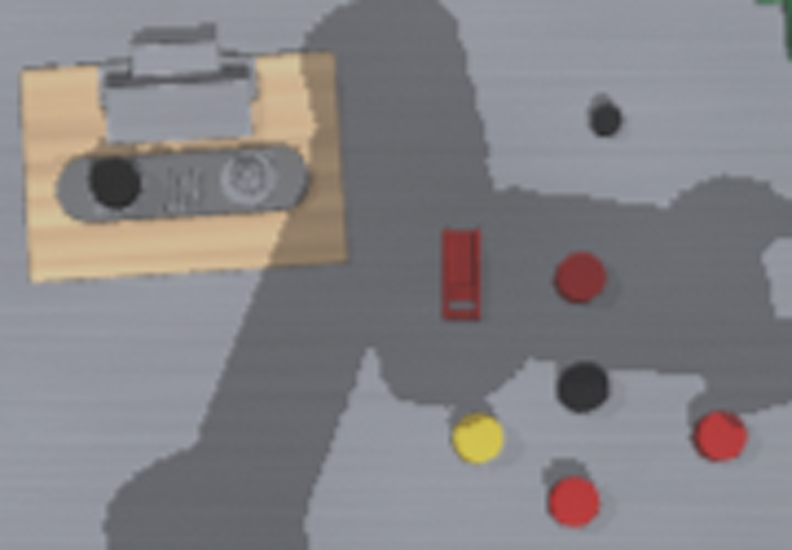

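View pics/b.png

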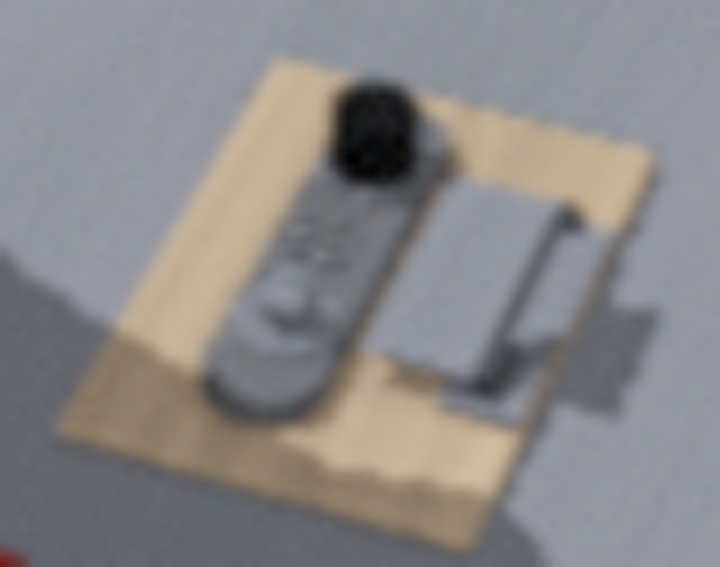

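The crops confirm it: larger black cap in the middle of the look-alikes, bare stud on the riser's right (−y) end at crop (248,178), capped stud on the left. I'll fit the cap silhouette and the board corners.

```bash
cat > fit.py <<'E'
from m import *
from scipy.optimize import least_squares
A=np.linspace(0,2*np.pi,48,endpoint=False)
def cyl(n,x,y,r,z0,z1):
    P=[[x+r*np.cos(a),y+r*np.sin(a),z] for z in(z0,z1) for a in A]
    h=cv2.convexHull(proj(n,P).astype(np.float32)); m=cv2.moments(h); return np.array([m["m10"],m["m01"]])/m["m00"]
def fitc(n,uv,r,z0,z1):
    g=back(n,uv,(z0+z1)/2)[:2]; return least_squares(lambda p:cyl(n,*p,r,z0,z1)-uv,g,diff_step=1e-4).x
E
python3 - <<'E'
from fit import *
for nm,c,a in(("cap",{"top":(377.08,227.4),"scene":(272.02,235.9)},(.017,0,.026)),("capped",{"top":(270.8,181.2),"scene":(359.89,180.4)},(.017,.023,.049))):
    for n in c: print(nm,n,fitc(n,c[n],*a).round(4))
co={"top":(np.array([(22,68),(335,53),(347,262),(31,282)])+.5)/4.4-.5+[245,140],
    "scene":(np.array([(275,58),(655,150),(465,550),(58,432)])+.5)/9-.5+[318,165]}
bx=np.array([(75,110),(75,-110),(-75,-110),(-75,110)])/1e3
bs={"top":bx,"scene":bx[[3,0,1,2]]}
def W(p,b): c,s=np.cos(p[2]),np.sin(p[2]); return np.array([p[0]+c*b[0]-s*b[1],p[1]+s*b[0]+c*b[1]])
for ns in(["top"],["scene"],["top","scene"]):
    f=lambda p:np.concatenate([(proj(n,[[*W(p,b),.008] for b in bs[n]])-co[n]).ravel() for n in ns])
    s=least_squares(f,[.6,.08,0],diff_step=1e-4); p=s.x
    print(ns,p.round(4),"rms",np.sqrt(np.mean(s.fun**2)).round(2),"bare",W(p,(-.015,-.045)).round(4),"capped",W(p,(-.015,.045)).round(4))
for n,uv in(("top",(np.array([248,178])+.5)/4.4-.5+[245,140]),("scene",(np.array([290,300])+.5)/9-.5+[318,165])): print("ring",n,uv,back(n,uv,.024).round(4))
from scipy.spatial.transform import Rotation as Ro
s=telemetry.state(); print(s["ee_pos"],s["tool_rot"],s["opening"],Ro.from_euler("xyz",s["tool_rot"]).as_matrix().round(3))
for k,c in dict(redN=(582,278),yel=(479,438),redS=(574,502),redE=(720,437),buckle=(462,275)).items(): print(k,back("top",(np.array(c)+.5)/4.4-.5+[245,140],.022).round(3))
E
```

```text
cap top [ 0.4479 -0.1882]
cap scene [ 0.4484 -0.1917]
capped top [0.5846 0.1294]
capped scene [0.5884 0.1246]
['top'] [0.602  0.085  0.0561] rms 0.31 bare [0.5896 0.0392] capped [0.5845 0.1291]
['scene'] [0.6024 0.0805 0.0645] rms 0.49 bare [0.5904 0.0346] capped [0.5846 0.1244]
['top', 'scene'] [0.602  0.0836 0.0596] rms 0.59 bare [0.5897 0.0378] capped [0.5843 0.1276]
ring top [300.97727273 180.06818182] [0.5904 0.0401 0.024 ]
ring scene [349.77777778 197.88888889] [0.5881 0.0454 0.024 ]
[ 0.19369036 -0.48797925  0.19364114] [3.14148856e+00 1.74764495e-05 3.77788956e-01] 0.0918717328067936 [[ 0.929  0.369  0.   ]
 [ 0.369 -0.929 -0.   ]
 [-0.     0.    -1.   ]]
redN [ 0.521 -0.188  0.022]
yel [ 0.413 -0.116  0.022]
redS [ 0.369 -0.18   0.022]
redE [ 0.413 -0.28   0.022]
buckle [ 0.524 -0.106  0.022]
```

play_rows(series=[[[0.106, 0.124, -0.03, 0, 0, -0.05, -1], [0.106, 0.124, -0.03, 0, 0, -0.05, -1], [0.106, 0.124, -0.03, 0, 0, -0.05, -1], [0.106, 0.124, -0.03, 0, 0, -0.05, -1]]])

```text
clock: 1.1
ee_pos: [0.3218, -0.3381, 0.1575]
tool_rot: [3.141, -0.001, -0.256]
contact_force: [-0.2, -1.0, -0.3]
opening: 0.0918
grasp_force: 0.0
```

play_rows(series=[[[0.106, 0.124, -0.03, 0, 0, -0.05, -1], [0.106, 0.124, -0.03, 0, 0, -0.05, -1], [0.106, 0.124, -0.03, 0, 0, -0.05, -1], [0.106, 0.124, -0.03, 0, 0, -0.05, -1], [0, 0, 0, 0, 0, 0, -1]]])

```text
clock: 1.72
ee_pos: [0.4492, -0.1879, 0.121]
tool_rot: [3.142, 0.001, -0.875]
contact_force: [-0.5, -0.7, 0.4]
opening: 0.0918
grasp_force: 0.0
```

```bash
python3 - <<'E'
from h import *
from scipy.spatial.transform import Rotation as Ro
s=telemetry.state(); print(s["clock"],s["ee_pos"],Ro.from_euler("xyz",s["tool_rot"]).as_matrix().round(3),np.round(s["joint_pos"],2),s["contact_force"])
t=save("top","top2.png"); c=save("scene","scene2.png")
p=s["ee_pos"]; print(proj("top",[p]),proj("scene",[p]))
f=lambda im,x,y:cv2.resize(im[y-50:y+50,x-50:x+50],None,fx=4,fy=4,interpolation=cv2.INTER_CUBIC)
cv2.imwrite("pics/c2.png",np.hstack([f(t,377,220),f(c,272,220)])[...,::-1])
E
```

```text
1.725 [ 0.44918446 -0.18787113  0.12103131] [[ 0.641 -0.768 -0.001]
 [-0.768 -0.641  0.001]
 [-0.001  0.    -1.   ]] [-0.55  0.35  1.73  0.    1.06  1.89] [-0.46847699 -0.68881638  0.43375821]
[[382.23838773 224.20025074]] [[269.83064683 207.51206048]]
```

View pics/c2.png

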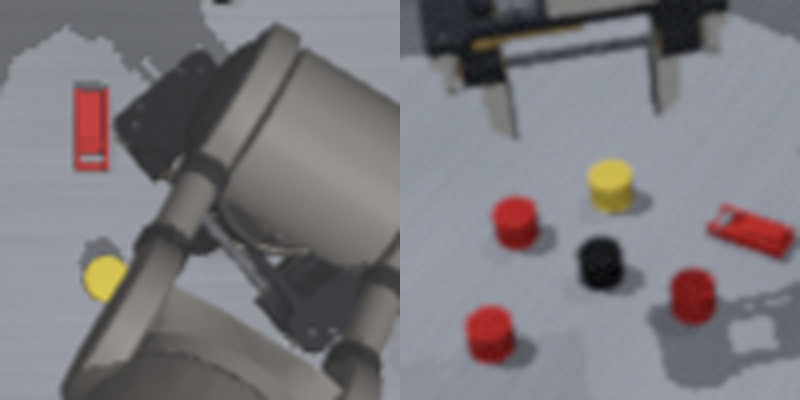

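```bash
python3 - <<'E'
from h import *
p=np.array([.4492,-.1879,.121]); y=np.array([-.768,-.641,0]); x=np.array([.641,-.768,0])
for s in(-1,1):
  for w in(-1,0,1):
    q=proj("scene",[p+s*.046*y+w*.0095*x])[0]; print(s,w,((q-[222,170])*4+[400,0]).round(0))
E
```

```text
-1 -1 [656. 130.]
-1 0 [658. 139.]
-1 1 [660. 148.]
1 -1 [522. 152.]
1 0 [524. 161.]
1 1 [526. 171.]
```

Top view: the arm hides the cap. Scene view: the fingertips are about 6 px higher than the TCP projection. I'll partly close the fingers to see whether the tips swing down, as a linkage gripper's would.

play_rows(series=[[[-0.004, -0.007, -0.1, 0, 0, 0, -0.2], [0, 0, -0.1, 0, 0, 0, -0.2], [0, 0, 0, 0, 0, 0, -0.2]]])

```text
clock: 2.2
ee_pos: [0.4449, -0.1929, 0.0604]
tool_rot: [3.14, 0.004, -0.88]
contact_force: [-0.3, -0.2, 1.1]
opening: 0.0666
grasp_force: 0.0
```

```bash
python3 - <<'E'
from h import *
s=telemetry.state(); p=np.array(s["ee_pos"]); print(s["clock"],p,s["opening"])
c=save("scene","scene3.png"); y=np.array([-.768,-.641,0]); x=np.array([.641,-.768,0])
f=cv2.resize(c[175:250,230:330],None,fx=8,fy=8,interpolation=cv2.INTER_CUBIC)[...,::-1].copy()
for sg in(-1,1):
  q=[(proj("scene",[p+sg*s["opening"]/2*y+w*.0095*x])[0]-[230,175])*8+4 for w in(-1,1)]
  cv2.line(f,*[tuple(int(v) for v in k) for k in q],(0,255,0),1)
for xy,col in(((.4479,-.1882),(255,0,0)),((.4484,-.1917),(0,255,255))):
  q=(proj("scene",[[*xy,.026]])[0]-[230,175])*8+4; cv2.circle(f,tuple(int(v) for v in q),3,col,-1)
cv2.imwrite("pics/c3.png",f)
E
```

```text
2.2 [ 0.44492719 -0.19292562  0.06042894] 0.06660804697373167
```

View pics/c3.png

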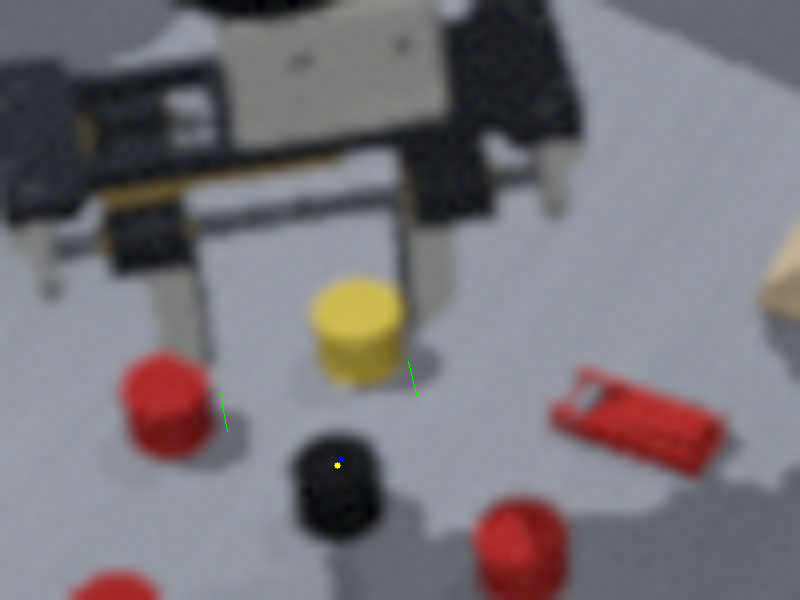

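The picture shows a slider gripper with tips at crop (208,365) and (408,335), about 5.7 px above the green predicted tip lines. The gripper's body will tell a short finger from a pose bias.

```bash
python3 - <<'E'
from h import *
p=np.array([.44493,-.19293,.06043]); y=np.array([-.768,-.641,0]); x=np.array([.641,-.768,0])
f=cv2.imread("pics/c3.png")
P=lambda a,b,h:tuple(int(v) for v in (proj("scene",[p+a*x+b*y+[0,0,h]])[0]-[230,175])*8+4)
for a in(-.0375,.0375):
  for b in(-.095,.095): print("body",a,b,P(a,b,.066))
for d in([0,0,.01],[-.01,0,0],[0,.01,0]): print(d,((proj("scene",[p+d])-proj("scene",[p]))*8).round(1))
s=telemetry.state(); print(s["opening"],s["clock"])
E
```

```text
body -0.0375 -0.095 (556, 143)
body -0.0375 0.095 (10, 231)
body 0.0375 -0.095 (600, 284)
body 0.0375 0.095 (30, 380)
[0, 0, 0.01] [[ -2.4 -20.4]]
[-0.01, 0, 0] [[-24.4  -8.7]]
[0, 0.01, 0] [[ 14.8 -18. ]]
0.06209132853060484 2.25
```

play_rows(series=[[[0.01, 0.01, -0.08, 0, 0, 0, -0.2], [0, 0, 0, 0, 0, 0, -0.2]]])

```text
clock: 2.5
ee_pos: [0.4496, -0.1898, 0.038]
tool_rot: [3.141, 0.001, -0.879]
contact_force: [0.2, 0.3, 0.5]
opening: 0.0553
grasp_force: 0.0
```

```bash
python3 - <<'E'
from h import *
s=telemetry.state(); p=np.array(s["ee_pos"]); print(s["clock"],p,s["opening"],s["contact_force"])
c=save("scene","scene4.png"); y=np.array([-.768,-.641,0]); x=np.array([.641,-.768,0])
f=cv2.resize(c[175:250,230:330],None,fx=8,fy=8,interpolation=cv2.INTER_CUBIC)[...,::-1].copy()
for sg in(-1,1):
  q=[(proj("scene",[p+sg*s["opening"]/2*y+w*.0095*x])[0]-[230,175])*8+4 for w in(-1,1)]
  cv2.line(f,*[tuple(int(v) for v in k) for k in q],(0,255,0),1)
cv2.imwrite("pics/c4.png",f)
E
```

```text
2.5 [ 0.44956851 -0.1898321   0.03799875] 0.05528371279208294 [0.18587762 0.34334194 0.47866607]
```

View pics/c4.png

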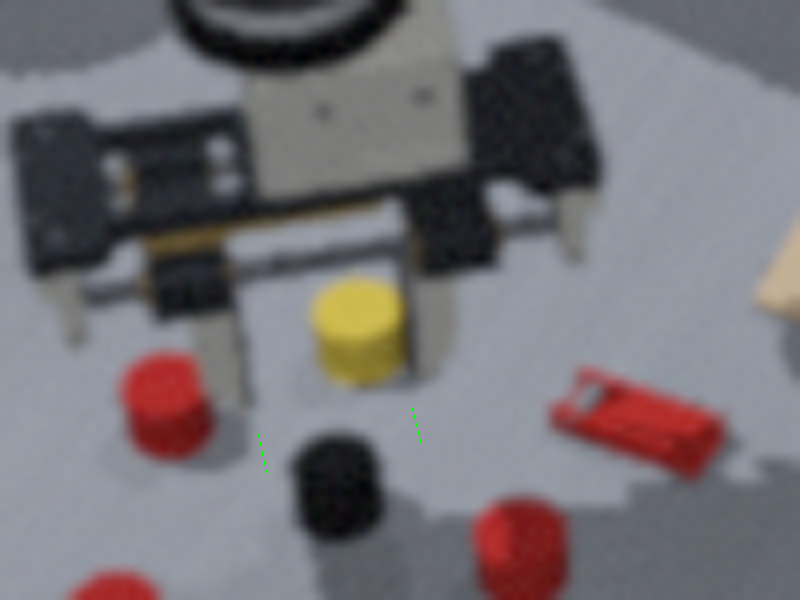

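Tips at (243,405) and (410,375), against predicted (262,453) and (418,427): the visible tips sit about 20 mm high. Either reading is safe to descend on, so I'll go down and watch the force.

play_rows(series=[[[-0.004, 0, -0.05, 0, 0, 0, -0.2], [0, 0, -0.05, 0, 0, 0, -0.2], [0, 0, 0, 0, 0, 0, -0.2]]])

```text
clock: 2.92
ee_pos: [0.4483, -0.1894, 0.0074]
tool_rot: [3.141, 0.001, -0.879]
contact_force: [-0.1, 0.2, -0.4]
opening: 0.0549
grasp_force: 0.0
```

```bash
python3 - <<'E'
from h import *
s=telemetry.state(); p=np.array(s["ee_pos"]); print(s["clock"],p,s["opening"],s["contact_force"])
c=save("scene","scene5.png"); y=np.array([-.768,-.641,0]); x=np.array([.641,-.768,0])
f=cv2.resize(c[190:250,235:315],None,fx=10,fy=10,interpolation=cv2.INTER_CUBIC)[...,::-1].copy()
for sg in(-1,1):
  q=[(proj("scene",[p+sg*s["opening"]/2*y+w*.0095*x])[0]-[235,190])*10+5 for w in(-1,1)]
  cv2.line(f,*[tuple(int(v) for v in k) for k in q],(0,255,0),1)
cv2.imwrite("pics/c5.png",f)
E
```

```text
2.925 [ 0.44826948 -0.1894015   0.00736065] 0.05492630643756259 [-0.05560223  0.20117801 -0.3681322 ]
```

View pics/c5.png

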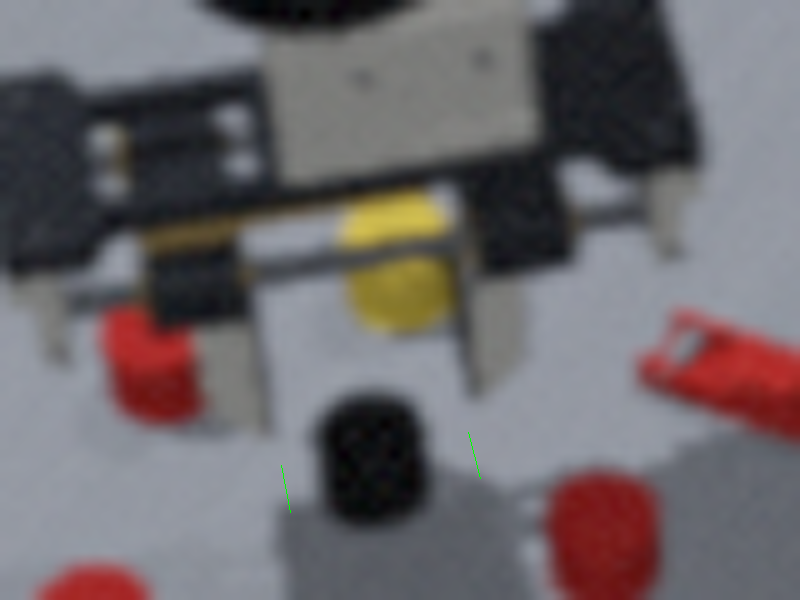

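Tips at (268,432) and (478,395), cap between and slightly below: they appear to be level with the cap's top. A closing test settles it.

play_rows(series=[[[0, 0, 0, 0, 0, 0, 0.5], [0, 0, 0, 0, 0, 0, 0.5], [0, 0, 0, 0, 0, 0, 0.5], [0, 0, 0, 0, 0, 0, 0.5]]])

```text
clock: 3.48
ee_pos: [0.4487, -0.1895, 0.0078]
tool_rot: [3.142, -0.0, -0.879]
contact_force: [-1.0, 0.6, 0.2]
opening: 0.0238
grasp_force: 0.0
```

The fingers missed, so the tips really are above the cap (or off to the side). I'll reopen and go down in small force-watched steps.

play_rows(series=[[[0, 0, 0, 0, 0, 0, -0.2], [0, 0, 0, 0, 0, 0, -0.2], [0, 0, 0, 0, 0, 0, -0.2]]])

```text
clock: 3.85
ee_pos: [0.4487, -0.1895, 0.0076]
tool_rot: [3.142, 0.0, -0.879]
contact_force: [-1.2, -1.1, -0.6]
opening: 0.0491
grasp_force: 0.0
```

play_rows(series=[[[0, 0, -0.017, 0, 0, 0, -0.2], [0, 0, 0, 0, 0, 0, -0.2]]])

```text
clock: 4.1
ee_pos: [0.4483, -0.1893, 0.002]
tool_rot: [3.141, 0.001, -0.879]
contact_force: [0.2, 0.4, 0.1]
opening: 0.0549
grasp_force: 0.0
```

play_rows(series=[[[0, 0, -0.01, 0, 0, 0, -0.2], [0, 0, 0, 0, 0, 0, -0.2]]])

```text
clock: 4.35
ee_pos: [0.4485, -0.1894, -0.0007]
tool_rot: [3.141, 0.001, -0.879]
contact_force: [-0.2, 0.0, 0.5]
opening: 0.0549
grasp_force: 0.0
```

play_rows(series=[[[0, 0, -0.01, 0, 0, 0, -0.2], [0, 0, 0, 0, 0, 0, -0.2]]])

```text
clock: 4.6
ee_pos: [0.4485, -0.1894, -0.0037]
tool_rot: [3.141, 0.0, -0.879]
contact_force: [-0.4, -0.4, -0.2]
opening: 0.0551
grasp_force: 0.0
```

play_rows(series=[[[0, 0, -0.01, 0, 0, 0, -0.2], [0, 0, 0, 0, 0, 0, -0.2]]])

```text
clock: 4.85
ee_pos: [0.4486, -0.1894, -0.0067]
tool_rot: [3.141, 0.0, -0.879]
contact_force: [-0.2, 0.0, 0.1]
opening: 0.0552
grasp_force: 0.0
```

No contact at −7 mm: the tips sit well above the reported TCP. Continuing down.

play_rows(series=[[[0, 0, -0.01, 0, 0, 0, -0.2], [0, 0, 0, 0, 0, 0, -0.2]]])

```text
clock: 5.1
ee_pos: [0.4485, -0.1894, -0.0097]
tool_rot: [3.141, 0.0, -0.879]
contact_force: [0.1, 0.1, 0.5]
opening: 0.0551
grasp_force: 0.0
```

play_rows(series=[[[0, 0, -0.01, 0, 0, 0, -0.2], [0, 0, 0, 0, 0, 0, -0.2]]])

```text
clock: 5.35
ee_pos: [0.4485, -0.1894, -0.0127]
tool_rot: [3.141, 0.0, -0.879]
contact_force: [1.0, -0.1, 0.5]
opening: 0.0547
grasp_force: 0.0
```

```bash
python3 - <<'E'
from h import *
s=telemetry.state(); p=np.array(s["ee_pos"]); print(s["clock"],p,s["opening"],s["contact_force"])
c=save("scene","scene6.png"); y=np.array([-.768,-.641,0]); x=np.array([.641,-.768,0])
f=cv2.resize(c[190:250,235:315],None,fx=10,fy=10,interpolation=cv2.INTER_CUBIC)[...,::-1].copy()
for sg in(-1,1):
  q=[(proj("scene",[p+sg*s["opening"]/2*y+w*.0095*x+[0,0,.02]])[0]-[235,190])*10+5 for w in(-1,1)]
  cv2.line(f,*[tuple(int(v) for v in k) for k in q],(0,255,0),1)
cv2.imwrite("pics/c6.png",f)
E
```

```text
5.35 [ 0.44852999 -0.18938597 -0.01268186] 0.054664519571906656 [ 1.00738888 -0.11087851  0.52531286]
```

View pics/c6.png

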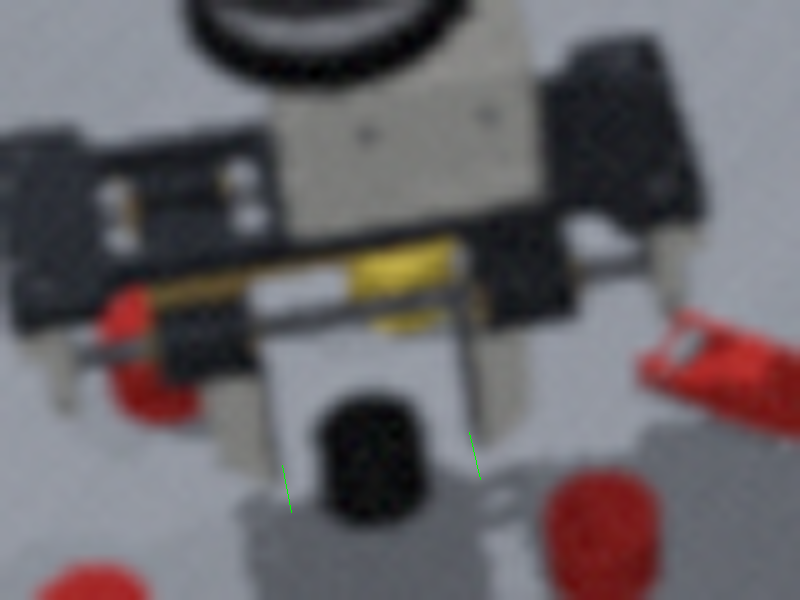

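Now the tips at (280,485) and (480,447) straddle the cap, so true tip z ≈ reported z + 20 mm, about 8 mm above the table. Closing.

play_rows(series=[[[0, 0, 0, 0, 0, 0, 1], [0, 0, 0, 0, 0, 0, 1], [0, 0, 0, 0, 0, 0, 1], [0, 0, 0, 0, 0, 0, 1]]])

```text
clock: 5.9
ee_pos: [0.4487, -0.1895, -0.0124]
tool_rot: [3.142, 0.0, -0.879]
contact_force: [-0.3, -0.4, 0.0]
opening: 0.0322
grasp_force: 30.0
```

Gripped, but the 32.2 mm opening and the finger outline leave the grip height unsure. I'll reopen and touch the table gently to find the real tip height.

play_rows(series=[[[0, 0, 0, 0, 0, 0, -0.2], [0, 0, 0, 0, 0, 0, -0.2], [0, 0, -0.01, 0, 0, 0, -0.2], [0, 0, 0, 0, 0, 0, -0.2]]])

```text
clock: 6.4
ee_pos: [0.4485, -0.1893, -0.0158]
tool_rot: [3.141, 0.001, -0.879]
contact_force: [0.6, 0.1, -0.3]
opening: 0.0548
grasp_force: 0.0
```

play_rows(series=[[[0, 0, -0.01, 0, 0, 0, -0.2], [0, 0, 0, 0, 0, 0, -0.2]]])

```text
clock: 6.65
ee_pos: [0.4485, -0.1894, -0.0187]
tool_rot: [3.141, 0.0, -0.879]
contact_force: [-0.1, -0.2, -0.1]
opening: 0.055
grasp_force: 0.0
```

```bash
python3 - <<'E'
from fit import *
c=save("scene","scene7.png"); s=telemetry.state(); print(s["contact_force"],s["ee_pos"])
# cap mask by darkness near its place
for f in("scene1","scene5","scene6","scene7"):
    im=cv2.imread(f"pics/{f}.png"); g=im.max(2); w=(g[224:247,260:285]<50).astype(np.uint8)
    n,l,st,cc=cv2.connectedComponentsWithStats(w); k=1+np.argmax(st[1:,4]); print(f,st[k],(cc[k]+[260,224]).round(2))
E
```

```text
[ 0.84699755 -0.14432024 -0.49727009] [ 0.44855884 -0.18942642 -0.01863786]
scene1 [  7   6  11  12 103] [271.97 235.64]
scene5 [  7   6  11  13 104] [271.9  235.84]
scene6 [  7   6  11  13 106] [271.93 235.92]
scene7 [  8   6  10  12 104] [272.19 235.77]
```

play_rows(series=[[[0, 0, -0.01, 0, 0, 0, -0.2], [0, 0, 0, 0, 0, 0, -0.2]]])

```text
clock: 6.95
ee_pos: [0.4485, -0.1894, -0.0217]
tool_rot: [3.141, 0.0, -0.879]
contact_force: [0.5, -1.1, -0.3]
opening: 0.055
grasp_force: 0.0
```

play_rows(series=[[[0, 0, -0.01, 0, 0, 0, -0.2], [0, 0, 0, 0, 0, 0, -0.2]]])

```text
clock: 7.2
ee_pos: [0.4485, -0.1894, -0.0247]
tool_rot: [3.141, 0.0, -0.879]
contact_force: [0.3, -0.2, -0.1]
opening: 0.055
grasp_force: 0.0
```

play_rows(series=[[[0, 0, -0.01, 0, 0, 0, -0.2], [0, 0, 0, 0, 0, 0, -0.2]]])

```text
clock: 7.45
ee_pos: [0.4485, -0.1894, -0.0277]
tool_rot: [3.141, 0.0, -0.879]
contact_force: [-0.2, 0.0, 0.8]
opening: 0.0551
grasp_force: 0.0
```

play_rows(series=[[[0, 0, -0.007, 0, 0, 0, -0.2], [0, 0, 0, 0, 0, 0, -0.2]]])

```text
clock: 7.7
ee_pos: [0.4486, -0.1894, -0.0297]
tool_rot: [3.141, 0.0, -0.879]
contact_force: [-0.2, 0.7, -0.3]
opening: 0.0552
grasp_force: 0.0
```

```bash
python3 - <<'E'
from h import *
s=telemetry.state(); p=np.array(s["ee_pos"]); print(p,s["contact_force"],s["effort"])
c=save("scene","scene8.png")
# edge profile of right finger inner side: print tip rows by differencing against the empty-scene picture
a=cv2.imread("pics/scene1.png").astype(int); K=("scene5","scene6","scene7","scene8")
for k in K:
    b=cv2.imread(f"pics/{k}.png").astype(int); d=(np.abs(a-b).max(2)>18)
    print(k,[(x,int(np.max(np.nonzero(d[200:242,x])[0])+200)) for x in (256,258,260,262,264,279,281,283,285,287)])
E
```

```text
[ 0.44857385 -0.18942081 -0.02970671] [-0.21017347  0.72114249 -0.31557482] [-6.54640433e-03 -4.48181748e+01 -1.42903420e+01  5.18394343e-03
 -1.17778452e-01 -7.04230359e-06]
scene5 [(256, 230), (258, 231), (260, 227), (262, 241), (264, 241), (279, 217), (281, 229), (283, 237), (285, 238), (287, 240)]
scene6 [(256, 230), (258, 241), (260, 241), (262, 241), (264, 241), (279, 220), (281, 232), (283, 237), (285, 239), (287, 235)]
scene7 [(256, 232), (258, 241), (260, 241), (262, 241), (264, 241), (279, 236), (281, 236), (283, 235), (285, 234), (287, 235)]
scene8 [(256, 241), (258, 241), (260, 241), (262, 241), (264, 241), (279, 237), (281, 237), (283, 238), (285, 236), (287, 234)]
```

play_rows(series=[[[0, 0, -0.007, 0, 0, 0, -0.2], [0, 0, 0, 0, 0, 0, -0.2]]])

```text
clock: 8.0
ee_pos: [0.4486, -0.1894, -0.0318]
tool_rot: [3.141, 0.0, -0.879]
contact_force: [0.3, -0.2, -0.2]
opening: 0.0549
grasp_force: 0.0
```

Contact-free at −31.8 mm, while the grip at −12.4 mm did touch the cap: so the tip is 0–6 mm above the table now. Raising 2 mm and gripping.

play_rows(series=[[[0, 0, 0.007, 0, 0, 0, 1], [0, 0, 0, 0, 0, 0, 1], [0, 0, 0, 0, 0, 0, 1], [0, 0, 0, 0, 0, 0, 1]]])

```text
clock: 8.5
ee_pos: [0.4488, -0.1896, -0.0294]
tool_rot: [-3.142, -0.0, -0.879]
contact_force: [0.0, 0.5, 2.1]
opening: 0.0331
grasp_force: 30.0
```

play_rows(series=[[[0, 0, 0.13, 0, 0, 0, 1], [0, 0, 0.14, 0, 0, 0, 1], [0.094, 0.15, 0, 0, 0, 0, 1], [0.094, 0.15, 0, 0, 0, 0, 1]]])

```text
clock: 9.0
ee_pos: [0.506, -0.099, 0.0522]
tool_rot: [-3.141, -0.001, -0.881]
contact_force: [0.5, -0.7, 0.3]
opening: 0.0334
grasp_force: 30.0
```

play_rows(series=[[[0.094, 0.15, 0, 0, 0, 0, 1], [0.094, 0.15, 0, 0, 0, 0, 1], [0.094, 0.15, 0, 0, 0, 0, 1], [0, 0, 0, 0, 0, 0, 1], [0, 0, 0, 0, 0, 0, 1]]])

```text
clock: 9.62
ee_pos: [0.5889, 0.0353, 0.0509]
tool_rot: [3.14, 0.001, -0.878]
contact_force: [-0.0, 0.5, -0.1]
opening: 0.0335
grasp_force: 30.0
```

```bash
python3 - <<'E'
from fit import *
s=telemetry.state(); p=np.array(s["ee_pos"]); z=p[2]+.0294; print(s["clock"],p,s["opening"],s["grasp_force"],np.round(s["contact_force"],1),"rim",z)
c=save("scene","scene9.png"); t=save("top","top9.png")
q=proj("scene",[[.5904,.0346,z+.013]])[0]; print("expected cap px",q, "stud",proj("scene",[[.5904,.0346,.023],[.5904,.0346,.043]]).round(1))
x0,y0=int(q[0])-30,int(q[1])-22
f=cv2.resize(c[y0:y0+50,x0:x0+66],None,fx=12,fy=12,interpolation=cv2.INTER_CUBIC)[...,::-1].copy()
P=lambda P:np.int32((proj("scene",P)-[x0,y0])*12+6)
for zz in(z,z+.026): cv2.polylines(f,[P([[.5904+.017*np.cos(a),.0346+.017*np.sin(a),zz] for a in A])],True,(0,255,0),1)
cv2.polylines(f,[P([[.5904+.019*np.cos(a),.0346+.019*np.sin(a),.023] for a in A])],True,(255,0,255),1)
cv2.imwrite("pics/c9.png",f); print(x0,y0)
E
```

```text
9.625 [0.58891631 0.03532702 0.05092113] 0.033478892207273084 29.999857284128666 [-0.   0.5 -0.1] rim 0.080321129224446
expected cap px [349.82936306 182.87264588] stud [[349.1 200.4]
 [349.3 195.5]]
319 160
```

View pics/c9.png

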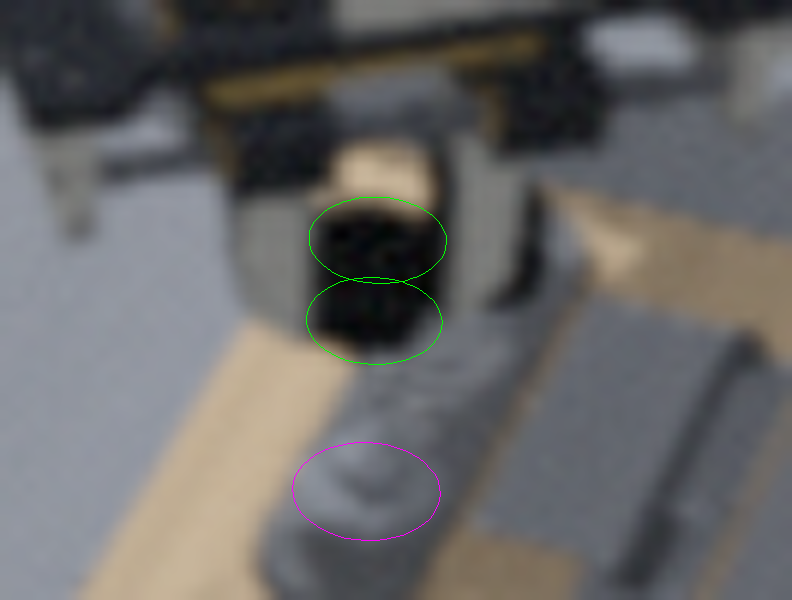

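The held cap at crop (310–445, 203–350) lies almost on the green prediction, and the magenta collar outline fits the bare stud. A numeric edge check decides the last millimetre.

```bash
python3 - <<'E'
from fit import *
def edges(v,o):
    v=v.astype(float); i=len(v)//2
    def go(s):
        k=i
        while v[k]<55: k+=s
        a,b=v[k-s],v[k]; return k-s+s*(55-a)/(b-a)
    return o+go(-1),o+go(1)
for f,(x,y),w in(("scene1",(.4484,-.1917),0.),("scene9",(.5904,.0346),.0803)):
    g=cv2.imread(f"pics/{f}.png").max(2); q=proj("scene",[[x,y,w+.013]])[0]; cx,cy=np.round(q).astype(int)
    C=cyl("scene",x,y,.017,w,w+.026)
    V=[np.mean(edges(g[cy-14:cy+15,u],cy-14)) for u in range(cx-2,cx+3)]
    H=[edges(g[v,cx-14:cx+15],cx-14) for v in range(cy-3,cy+4)]
    print(f,"model",C.round(2),"V",np.round(V,2),"H",[tuple(np.round(h,1)) for h in H])
s=telemetry.state();print(s["ee_pos"],s["clock"])
E
```

```text
scene1 model [272.01 235.89] V [235.63 235.68 235.7  235.77 235.76] H [(np.float64(266.8), np.float64(276.3)), (np.float64(266.9), np.float64(276.4)), (np.float64(267.1), np.float64(276.5)), (np.float64(267.1), np.float64(276.9)), (np.float64(267.2), np.float64(277.2)), (np.float64(267.2), np.float64(277.2)), (np.float64(267.4), np.float64(277.1))]
scene9 model [349.83 182.88] V [182.83 182.96 182.92 183.04 183.05] H [(np.float64(344.9), np.float64(355.8)), (np.float64(344.8), np.float64(355.7)), (np.float64(344.9), np.float64(355.6)), (np.float64(344.8), np.float64(355.5)), (np.float64(344.9), np.float64(355.4)), (np.float64(344.9), np.float64(355.1)), (np.float64(344.8), np.float64(353.8))]
[0.58896469 0.03440853 0.05125477] 9.725
```

Error is about 1 mm. I'll nudge +1.5 mm in y and descend to just above the post's tip.

play_rows(series=[[[0.001, 0.005, -0.06, 0, 0, 0, 1], [0, 0, -0.055, 0, 0, 0, 1], [0, 0, 0, 0, 0, 0, 1]]])

```text
clock: 10.1
ee_pos: [0.5885, 0.0363, 0.0155]
tool_rot: [3.139, 0.002, -0.88]
contact_force: [-0.0, 0.2, 0.2]
opening: 0.0334
grasp_force: 30.0
```

play_rows(series=[[[0, 0, -0.013, 0, 0, 0, 1], [0, 0, -0.013, 0, 0, 0, 1], [0, 0, 0, 0, 0, 0, 1]]])

```text
clock: 10.48
ee_pos: [0.5902, 0.0371, 0.0093]
tool_rot: [-3.141, -0.0, -0.879]
contact_force: [0.2, -0.3, 0.0]
opening: 0.0333
grasp_force: 30.0
```

play_rows(series=[[[0, 0, -0.01, 0, 0, 0, 1], [0, 0, 0, 0, 0, 0, 1]]])

```text
clock: 10.72
ee_pos: [0.5911, 0.0376, 0.0071]
tool_rot: [-3.139, -0.001, -0.879]
contact_force: [1.6, 3.5, 5.2]
opening: 0.0333
grasp_force: 30.0
```

play_rows(series=[[[0, 0, -0.01, 0, 0, 0, 1], [0, 0, 0, 0, 0, 0, 1]]])

```text
clock: 10.98
ee_pos: [0.5911, 0.0377, 0.0044]
tool_rot: [-3.139, -0.001, -0.879]
contact_force: [-0.3, 3.0, 6.0]
opening: 0.0333
grasp_force: 30.0
```

play_rows(series=[[[0, 0.002, -0.008, 0, 0, 0, 1], [0, 0, 0, 0, 0, 0, 1]]])

```text
clock: 11.22
ee_pos: [0.5909, 0.038, 0.001]
tool_rot: [-3.14, -0.001, -0.879]
contact_force: [3.0, 2.1, -1.4]
opening: 0.0337
grasp_force: 30.0
```

play_rows(series=[[[0, 0, -0.008, 0, 0, 0, 1], [0, 0, 0, 0, 0, 0, 1]]])

```text
clock: 11.48
ee_pos: [0.5902, 0.038, -0.003]
tool_rot: [-3.141, 0.0, -0.879]
contact_force: [5.9, 3.0, -10.2]
opening: 0.0335
grasp_force: 30.0
```

Clicked: the balls are now drawing the cap down. Continuing to the collar.

play_rows(series=[[[0, 0, -0.008, 0, 0, 0, 1], [0, 0, 0, 0, 0, 0, 1]]])

```text
clock: 11.72
ee_pos: [0.5896, 0.0376, -0.0051]
tool_rot: [3.141, 0.001, -0.879]
contact_force: [4.7, 1.6, -7.9]
opening: 0.0335
grasp_force: 30.0
```

play_rows(series=[[[0, 0, -0.006, 0, 0, 0, 1], [0, 0, 0, 0, 0, 0, 1]]])

```text
clock: 11.98
ee_pos: [0.5898, 0.0376, -0.0059]
tool_rot: [3.141, 0.0, -0.879]
contact_force: [2.6, 2.2, -2.5]
opening: 0.0337
grasp_force: 30.0
```

play_rows(series=[[[0, 0, -0.006, 0, 0, 0, 1], [0, 0, 0, 0, 0, 0, 1]]])

```text
clock: 12.22
ee_pos: [0.59, 0.0377, -0.0064]
tool_rot: [-3.141, -0.0, -0.879]
contact_force: [-0.6, 2.7, 5.9]
opening: 0.0333
grasp_force: 30.0
```

play_rows(series=[[[0, 0, -0.006, 0, 0, 0, 1], [0, 0, 0, 0, 0, 0, 1]]])

```text
clock: 12.48
ee_pos: [0.5901, 0.0376, -0.0066]
tool_rot: [-3.141, -0.001, -0.879]
contact_force: [-5.3, 2.2, 18.9]
opening: 0.0334
grasp_force: 30.0
```

play_rows(series=[[[0, 0, -0.003, 0, 0, 0, 1], [0, 0, 0, 0, 0, 0, 1], [0, 0, 0, 0, 0, 0, 1], [0, 0, 0, 0, 0, 0, 1]]])

```text
clock: 12.98
ee_pos: [0.5902, 0.0376, -0.0066]
tool_rot: [-3.141, -0.001, -0.879]
contact_force: [-8.8, 2.4, 25.2]
opening: 0.0329
grasp_force: 30.0
```

The cap is home: z matches the collar height, the push is a steady 25 N and nothing is slipping. Handing in.

```bash
python3 - <<'E'
from h import *
s=telemetry.state(); print(s["ee_pos"],s["contact_force"],s["grasp_force"],s["clock"])
print(workorder.job_done())
E
```

```text
[ 0.5901967   0.03759016 -0.00660133] [-8.76410541  2.42798708 25.23705345] 30.00909486785531 12.975
the job is handed in; nothing more can be done
None
```

The larger black cap clicked onto the bare stud and sits on the collar (rim at about 23 mm by the arm's reading). I handed in at 13.0 s with the gripper still holding it and pressing down at about 25 N; no verdict came back.

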